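# Eject the stuck plug from the column tube

## Task

A plug is stuck in the upright tube on the stand. Take the ejector rod from its rest block, feel for the off-centre hole in the tube's guide plate, and press the rod gently through it until the plug drops out of the lower end into the beaker. Then draw the rod out and stand it back fully in its rest block, leaving the beaker and everything else where it is and keeping your fingers off the plug.

Things in the scene. Friction and masses are not known exactly. Their poses are not given: they have to be found in the camera images.
- stand: Fixed stand: dark 100 x 96 x 8 mm foot, an upright metal tube over it (bore 26 mm, wall 4 mm, from z = 98 to 144 mm) held by a 12 mm post 44 mm to the stand's +x side, top at z = 134 mm. Origin: on the tube's axis at the foot's underside, z up. Two spring pads in the tube wall grip the plug: about 6 to 20 N drive it, all the way until its upper end leaves the tube.
- plate_top (a point): Point on the tube's axis at the top of the guide plate (44 x 44 x 10 mm, top at z = 158 mm) on springs over the tube's mouth (6 N per mm, 4 mm at most). Its one through hole, 12 mm wide with a 1 mm chamfer, has its centre 5.5 mm off this point, in a direction that varies and is not measured: feel or look for it. The plate swivels stiffly on the axis (0.03 N m). Over 25 N on it is too rough.
- tube_end (a point): Centre of the tube's open lower end, 60 mm below the guide plate's top. Under the plate the bore leaves room for the rod whichever way the hole points.
- rest: Fixed grey block 64 x 64 x 50 mm, origin at the centre of its underside, with one upright blind hole in the middle of its top: 15 mm across, 40 mm deep (floor at z = 10 mm), with a 3 mm chamfer. The ejector rod stands in it.
- rod_grip (a point): Centre of the black ribbed grip of the ejector rod (135 mm long, 120 g), upright in the rest at the start; z along it, away from the tip. From the tip up: steel shank 10 mm across, 75 mm long, end bevelled 1 mm; steel collar 22 mm across, 5 mm thick; grip 16 mm across, 55 mm long. 107.5 mm above the tip. With the collar on the guide plate the tip is 15 mm below the tube.
- rod_tip (a point): Centre of the flat end of the rod's steel tip; z along the rod towards the grip.
- plug_center (a point): Centre of the white plug stuck inside the tube, a cylinder 24 mm across and 20 mm long, standing upright in the tube; its height in the tube varies.
- beaker: Clear beaker, 64 mm across and 83 mm high, open at the top; it stands loose on the stand's foot right under the tube. Origin at the centre of its underside.
- filter_a: Bystander: small white disc filter, 30 mm across, 15 mm high, lying on the worktop; origin at the centre of its underside.
- union: Bystander: small ribbed tube union, 42 mm long, 12 mm thick, lying on the worktop; origin at the centre of its underside.
- screwdriver: Bystander: screwdriver 175 mm long, lying on the worktop; origin at the middle of its underside.
- column: Bystander: thin steel column 202 mm long, lying on the worktop; origin at the middle of its underside.
- vial_12: Bystander: capped vial 24 mm across, 51 mm high; origin at the centre of its underside.
- vial_13: Bystander: capped vial 24 mm across, 51 mm high; origin at the centre of its underside.

How it is judged (in metres and radians):
On the way, in this order (a step that is already met when the one before it is completed fails the run):
1. the rod's tip is down inside the tube, through the guide plate, with the plug still in the tube (z of rod_tip in the frame of stand between 0.07 and 0.146 m and horizontal distance between rod_tip and stand below 0.01 m and z of plug_center in the frame of stand above 0.095 m), for 0.05 s.
2. the plug lies in the beaker (horizontal distance between plug_center and beaker below 0.03 m and z of plug_center in the frame of beaker below 0.035 m), for 0.1 s.
At the end, for the whole second after the job is handed in: The plug rests in the beaker (under 35 mm above its underside); the beaker stands upright within 15 mm of its start; the rod stands at rest in the rest block's hole, its tip within 5 mm of the hole's floor and 6 mm of its axis, leaning under 0.25 rad; nothing is held (all of step 2 and linear speed of plug below 0.02 m/s and angle between beaker's own z axis and vertical below 0.15 rad and distance of beaker from where it was at the start of the episode below 0.015 m and horizontal distance between rod_tip and rest below 0.006 m and z of rod_tip in the frame of rest below 0.015 m and angle between rod_tip's own z axis and vertical below 0.25 rad and linear speed of rod below 0.03 m/s); the robot touches nothing.
It fails at once if the rod presses on the plate, tube or stand with more than 25 N (contact force between rod and stand above 25 N).
It fails at once if the rod presses on the plug with more than 30 N (contact force between rod and plug above 30 N).
It fails at once if the fingers touch the plug (contact force between the fingers and plug above 0.3 N).
It fails at once if a bystander is moved by more than 20 mm (distance of any of filter_a, union, screwdriver, column, vial_12, vial_13 from where it was at the start of the episode above 0.02 m).
It fails at once if the beaker is moved by more than 15 mm or tipped (distance of beaker from where it was at the start of the episode above 0.015 m or angle between beaker's own z axis and vertical above 0.3 rad).
It also fails if it takes over 72 s, if anything falls off the work surface, if the arm or the gripper's body presses on something with over 40 N, if the wrist force passes 120 N, or if a joint passes its speed limit or range.

## Robot

A 7-joint arm with a two-finger parallel gripper is mounted at the origin on a cart in front of the work surface, level with it; the furniture and walls round the work are solid. World frame = base frame: x ahead of the robot, y to its left, z up, the work surface at z = 0. Lengths are in m, angles in degrees, forces in N, time in s.
With the tool pointing down it reaches from about 0.425 to 0.875 m from the base axis. Payload 4.7 kg.
Tool frame: the origin (TCP) lies at the very end of the fingers, on their centre line; the grasp point (between the pads) lies 19 mm behind it; z points along the fingers, y is the direction in which the jaws open and shut (so a half turn about z gives the same grasp; the last joint's range is limited). The gripper opens to 87 mm and grips with 3 to 60 N. Pads are 19 mm wide; open, the fingers measure 117 mm over their backs; the gripper's body (75 mm by 190 mm) begins 51 mm behind the grasp point.
Start: joints at [-63.421, 18.392, -4.016, 83.108, 1.295, 78.541, -3.26], TCP at [0.283, 0.585, 0.223] pointing down, gripper open.
Joint ranges: [-163.93, 163.93], [-17.29, 119.83], [-79.2, 71.16], [3.27, 140.29], [-89.18, 269.18], [5.43, 117.66], [-154.24, 154.24]. Speed limits (degrees/s): [147.25, 147.25, 180, 180, 180, 180, 180].

## Interface

Orientations are given as [roll, pitch, yaw] about the fixed x, y, z axes, in that order (R = Rz(yaw) Ry(pitch) Rx(roll)).
In Python, from cell import sensors, imaging, ticket gives the robot as it stands.
- The arm moves only by the tool carry_out, never from a script. Its argument "plan" is a list of rows, each an object of numbers: "fingers": the closure, from -1 (fully open) to 1 (shut); "dx", "dy", "dz": the shift along the tool's x, y, z normalised to -1 to 1, where 1 is 0.03 m; "rx", "ry", "rz": the turn, a rotation vector about the tool's x, y, z normalised to -1 to 1, where 1 is 10 degrees. A call has 1 to 12 rows; each row shifts and turns the commanded pose from where the row before left it, along the tool's axes as they then stand; what a row does not reach is not made up. A row lasts 1/8 s, in which the tool goes at most 62.5 mm and 10.7 degrees, less where a joint would pass 70% of its speed; a pose out of reach is approached as far as the arm can. A call with a number of a shift or a turn outside -1 to 1 is refused whole. A call with a gripper value outside its range is refused whole. The fingers move at their own pace and stop on an object; "force" is the grip in N (left out, the last holds). Time passes only in rows, so rows that do not move let the fingers close. It gives the time, the measured TCP pose, the force and the opening at its end, in the units of the state.
- sensors.get_obs(): the state, without advancing time (a new reading comes with each control period).
- imaging.read_camera(name): name is "side" or "top"; returns a dict with "color" (400x640x3 uint8, red, green, blue), "mtx" (3x3 intrinsics, pixels), "dist_coeffs" ([k1, k2, p1, p2, k3] as OpenCV has them; the pictures are not rectified), "extrinsics" (4x4, takes a point from world to camera coordinates). Camera axes: x right, y down, z forward; pixel columns grow to the right and rows downward; lengths in m; the calibration is good to about 2 mm. A picture is of the moment at which its call begins. There is no depth.
- ticket.sign_off(): hands the job in, once; it reports no verdict.
The state is a dict: "time_s": time; "qpos": joint angles; "joint_velocities": joint speeds; "effort": joint torques, N m; "tool_pos": TCP position; "tool_rot": TCP orientation; "force": force on the tool from outside, world axes, zero at the start; "wrist_torque": the same for the moment, N m; "grip_width": finger opening in m.
Only numpy, scipy, OpenCV 4.12 (cv2) and the standard library are available. Lean on these libraries where they do the work, as an engineer would, in place of code of your own. Each camera call takes 0.05 s, during which the arm holds its last target.

## Working session

There is one attempt and no reset: what is moved stays moved. The work goes in short steps, Python scripts to look and compute and a tool call to move; the robot and the scene stay as the last step left them, time stands still between calls to the robot, and variables do not carry over. Pictures are saved under pics/ and viewed, and the job is handed in when it is done.

Besides the shell and the picture viewer there is one more tool, called after ">>>" as name([rows], argument=value, ...), one row to a line, values as JSON. carry_out: Moves the arm, as the interface text tells. Scaled input: -1 to 1 covers 0.03 m each way for a shift and 10 degrees each way for a turn. Its arguments: {"type":"object","properties":{"plan":{"type":"array"},"force":{"type":"number"}},"required":["plan"]}

```bash
mkdir -p pics; ls; cat > h.py <<'E'
import numpy as np, cv2
from cell import sensors, imaging, ticket
def shot(n,f):
    d=imaging.read_camera(n); np.savez(f'pics/{f}.npz',**d); cv2.imwrite(f'pics/{f}.png',d['color'][:,:,::-1]); return d
def load(f): return dict(np.load(f'pics/{f}.npz'))
def crop(f,x0,y0,x1,y1,s,o):
    im=cv2.imread(f'pics/{f}.png')[y0:y1,x0:x1]; cv2.imwrite(f'pics/{o}.png',cv2.resize(im,None,fx=s,fy=s,interpolation=cv2.INTER_CUBIC))
def ray(d,uv):
    n=cv2.undistortPoints(np.array([[uv]],float),d['mtx'],d['dist_coeffs'])[0,0]
    E=d['extrinsics']; R=E[:3,:3]; return -R.T@E[:3,3], R.T@np.array([n[0],n[1],1])
def onz(d,uv,z):
    c,r=ray(d,uv); return c+r*(z-c[2])/r[2]
def tri(ds,uvs):
    A=0;b=0
    for d,uv in zip(ds,uvs):
        c,r=ray(d,uv); r=r/np.linalg.norm(r); P=np.eye(3)-np.outer(r,r); A=A+P;b=b+P@c
    return np.linalg.solve(A,b)
def proj(d,p):
    E=d['extrinsics']; rv=cv2.Rodrigues(E[:3,:3])[0]
    return cv2.projectPoints(np.array(p,float).reshape(-1,1,3),rv,E[:3,3],d['mtx'],d['dist_coeffs'])[0][:,0]
E
python3 - <<'E'
from h import *
for n in('side','top'):
    d=shot(n,n+'0'); E=d['extrinsics']; print(n,d['mtx'].tolist(),d['dist_coeffs'],(-E[:3,:3].T@E[:3,3]).round(3),E[:3,:3].round(3).tolist())
print(sensors.get_obs())
E
```

```text
pics
side [[421.66143950568534, 0.0, 323.23293700552324], [0.0, 421.66143950568534, 198.0349246965195], [0.0, 0.0, 1.0]] [0.03901333 0.         0.         0.         0.        ] [ 0.492 -0.735  0.757] [[0.993, -0.118, -0.009], [-0.085, -0.659, -0.747], [0.082, 0.743, -0.664]]
top [[501.193526631198, 0.0, 329.5367633262428], [0.0, 501.193526631198, 197.3137925523612], [0.0, 0.0, 1.0]] [-0.09039927  0.          0.          0.          0.        ] [ 0.435 -0.004  1.596] [[-0.011, -1.0, -0.009], [-0.995, 0.012, -0.097], [0.097, 0.008, -0.995]]
{'time_s': 0.1, 'qpos': array([-63.41961836,  18.4350093 ,  -4.01611933,  83.16855116,
         1.29534107,  78.54039488,  -3.26037309]), 'joint_velocities': array([ 0.06666922, -0.15750943, -0.0177526 , -0.12347238,  0.10163209,
        0.02017983, -0.00154081]), 'effort': array([ 1.88829739e-05, -4.92571557e+01, -4.05425057e-01, -3.13398135e+01,
       -6.41048932e-02,  3.94559931e-02,  7.42536349e-05]), 'tool_pos': array([0.2824437 , 0.58487482, 0.22156313]), 'tool_rot': array([-1.79901299e+02,  5.61426360e-03,  1.54229485e+02]), 'force': array([ 0.53624284, -0.57512256, -0.65053072]), 'wrist_torque': array([ 0.04870908, -0.03019999, -0.03909079]), 'grip_width': 0.08660554471836145}
```

```bash
sleep 1
```

```text
(no output)
```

View pics/side0.png

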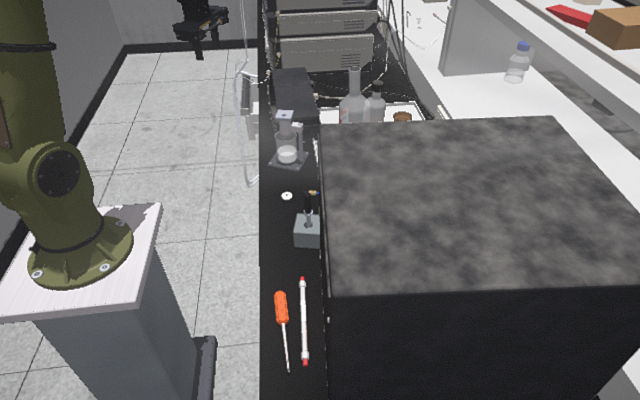

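View pics/top0.png

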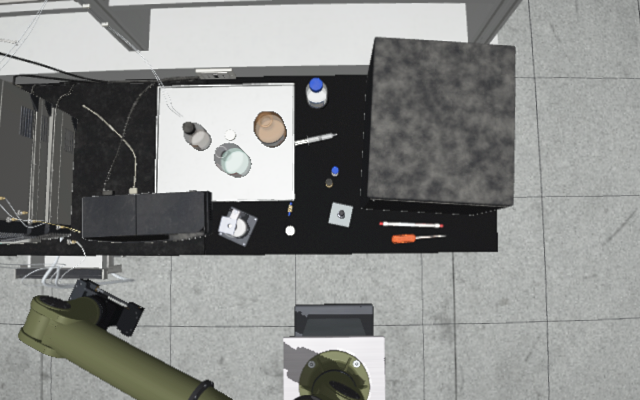

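The side view shows the stand near (288,150) and the rest with the rod near (308,225). In the top view the stand is near (237,226), the rest near (341,214), and a big dark box lies right of the rest.

```bash
python3 - <<'E'
from h import *
crop('side0',255,95,345,260,3.6,'c1'); crop('side0',262,95,322,175,7,'c1b'); crop('top0',200,190,280,255,9,'c2'); crop('top0',310,160,370,235,8,'c3'); crop('side0',285,175,335,255,7,'c1c')
E
```

```text
(no output)
```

View pics/c1b.png

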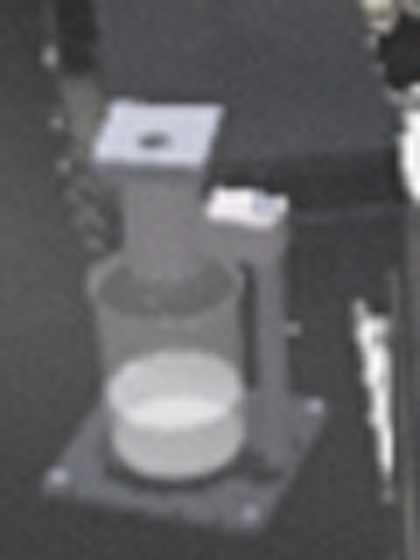

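View pics/c2.png

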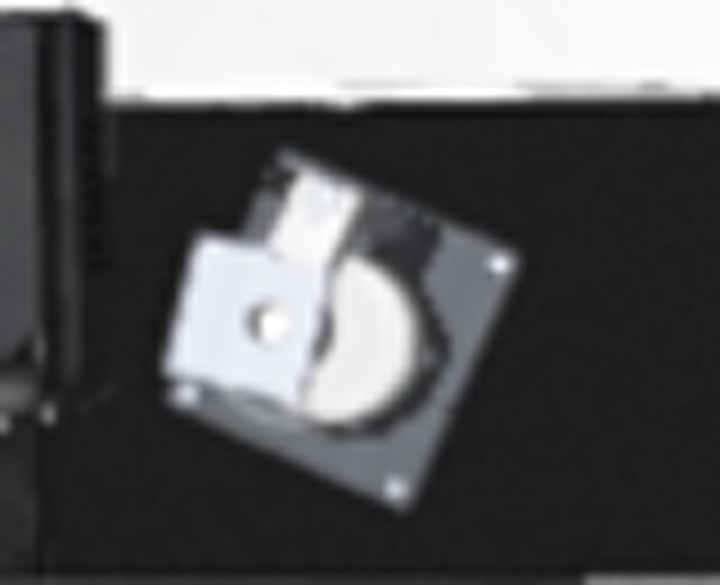

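View pics/c3.png

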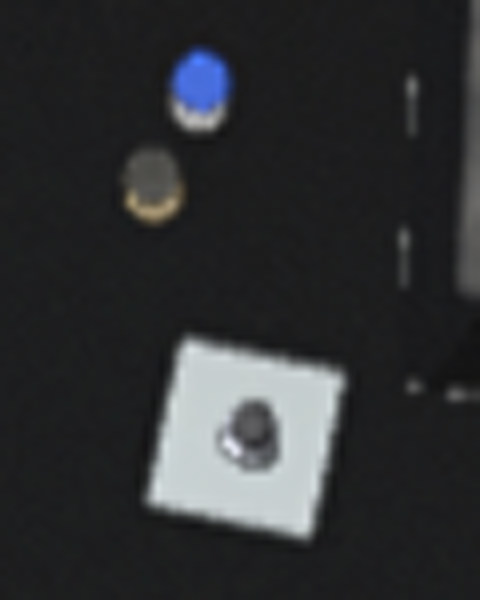

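View pics/c1c.png

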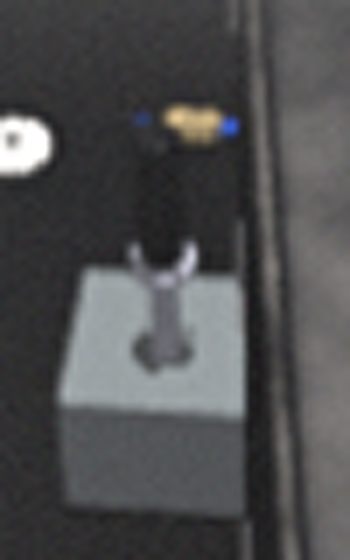

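```bash
python3 - <<'E'
from h import *
s=load('side0');t=load('top0')
def pc(x,y,x0,y0,k): return ((x+.5)/k-.5+x0,(y+.5)/k-.5+y0)
T=lambda x,y:pc(x,y,200,190,9); S=lambda x,y:pc(x,y,262,95,7); R=lambda x,y:pc(x,y,310,160,8); Q=lambda x,y:pc(x,y,285,175,7)
f=lambda p:np.round(p*1000,1)
print('hole tri',f(tri([s,t],[S(155,140),T(267,322)])), f(onz(t,T(267,322),.158)),f(onz(s,S(155,140),.158)))
for z in(.158,):
  print('plate top',[f(onz(t,T(*c),z)) for c in((200,233),(335,245),(303,405),(162,372))])
  print('plate side',[f(onz(s,S(*c),z)) for c in((110,100),(222,105),(210,164),(95,160))])
print('foot bolts top',[f(onz(t,T(*c),.008)) for c in((187,396),(397,489),(500,264))])
print('foot corners top',[f(onz(t,T(*c),.008)) for c in((285,150),(522,255),(408,510),(165,400))])
print('foot bolts side',[f(onz(s,S(*c),.008)) for c in((60,478),(250,513),(316,406))])
print('foot corners side',[f(onz(s,S(*c),.008)) for c in((44,485),(260,525),(327,403))])
print('post top',f(onz(t,T(321,205),.134)))
print('rest top',[f(onz(t,R(*c),.05)) for c in((182,338),(346,374),(312,540),(146,504))])
print('rest side',[f(onz(s,Q(*c),.05)) for c in((85,270),(243,276),(243,415),(60,405))])
print('rest hole side',f(onz(s,Q(163,348),.05)))
print('grip top', f(onz(t,R(257,418),.145)))
print('collar',f(tri([s,t],[Q(164,258),R(248,440)])))
E
```

```text
hole tri [498.4 298.4 153.8] [497.4 297.5 158. ] [499.2 291.3 158. ]
plate top [array([526.2, 319.4, 158. ]), array([521.9, 275.7, 158. ]), array([470.7, 285.7, 158. ]), array([481.7, 331.4, 158. ])]
plate side [array([482.8, 324.6, 158. ]), array([527. , 314.8, 158. ]), array([519.5, 270.4, 158. ]), array([475.3, 279.3, 158. ])]
foot bolts top [array([478. , 357.4,   8. ]), array([444.6, 282.5,   8. ]), array([523.6, 246.1,   8. ])]
foot corners top [array([564.9, 322.9,   8. ]), array([526.7, 238.2,   8. ]), array([437.2, 278.5,   8. ]), array([476.7, 365.3,   8. ])]
foot bolts side [array([447.7, 277.6,   8. ]), array([525.4, 243.1,   8. ]), array([559.4, 315.4,   8. ])]
foot corners side [array([440.9, 273.5,   8. ]), array([528.9, 234.4,   8. ]), array([564.4, 317. ,   8. ])]
post top [536.4 285.  134. ]
rest top [array([ 5.715e+02, -3.000e-01,  5.000e+01]), array([556.7, -63.5,  50. ]), array([492.7, -49.4,  50. ]), array([507.4,  14.4,  50. ])]
rest side [array([509.1,   8.6,  50. ]), array([563.1,  -1.4,  50. ]), array([555.8, -67. ,  50. ]), array([496.3, -54.8,  50. ])]
rest hole side [532.5 -32.8  50. ]
grip top [533.6 -27.4 145. ]
collar [532.1 -24.9  83.9]
```

View pics/c1.png

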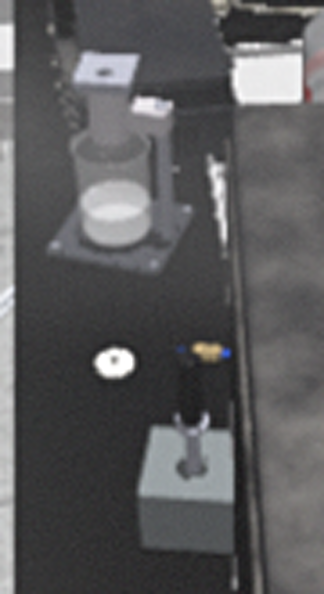

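```bash
python3 - <<'E'
from h import *
s=load('side0');t=load('top0')
print(tri([s,t],[(328,293),(513,205)]).round(3),tri([s,t],[(320,125),(368,200)]).round(3),tri([s,t],[(555,117),(374,38)]).round(3))
for n,uv in dict(black_l=(82,236),black_r=(210,236),black_tr=(210,192),vial1=(335,171),vial2=(329,183),filt=(290,230),union=(290.5,208),traycorner=(294,200),bottle=(316,85)).items(): print(n,onz(t,uv,.05).round(3),onz(t,uv,.0).round(3))
from scipy.spatial.transform import Rotation as Rn
E
python3 - <<'E'
import cv2
a=cv2.imread('pics/top0.png')[150:260,60:400]; cv2.imwrite('pics/c4.png',cv2.resize(a,None,fx=2.3,fy=2.3,interpolation=2))
a=cv2.imread('pics/side0.png')[0:180,180:460]; cv2.imwrite('pics/c5.png',cv2.resize(a,None,fx=2.8,fy=2.8,interpolation=2))
E
```

```text
[ 0.529 -0.452  0.36 ] [ 0.554 -0.09   0.354] [ 0.976 -0.117  0.35 ]
black_l [0.472 0.793 0.05 ] [0.473 0.819 0.   ]
black_r [0.47 0.38 0.05] [0.471 0.393 0.   ]
black_tr [0.607 0.382 0.05 ] [0.612 0.394 0.   ]
vial1 [ 0.668 -0.01   0.05 ] [ 0.675 -0.01   0.   ]
vial2 [0.63  0.009 0.05 ] [0.637 0.01  0.   ]
filt [0.486 0.131 0.05 ] [0.487 0.136 0.   ]
union [0.554 0.129 0.05 ] [0.558 0.134 0.   ]
traycorner [0.579 0.118 0.05 ] [0.583 0.122 0.   ]
bottle [0.945 0.047 0.05 ] [0.962 0.049 0.   ]
```

View pics/c4.png

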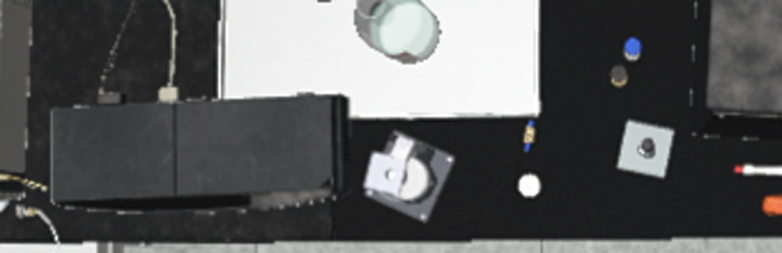

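View pics/c5.png

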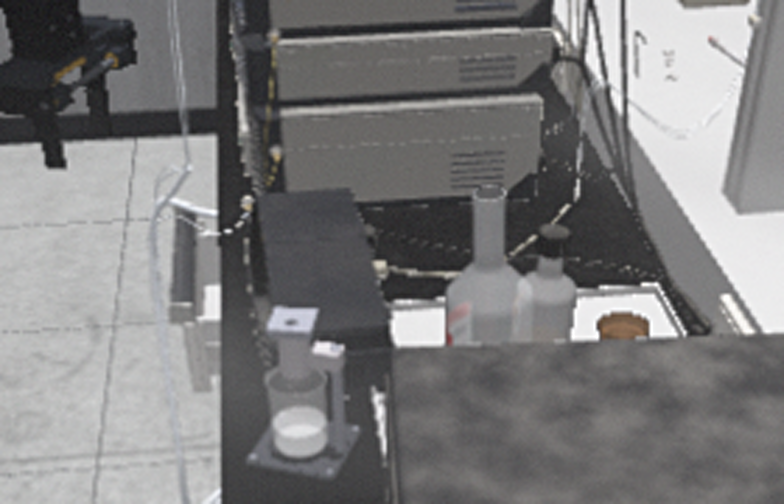

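>>> carry_out([
  {"rz":0.98,"fingers":-1},
  {"rz":0.98,"fingers":-1},
  {"rz":0.98,"fingers":-1},
  {"rz":0.98,"fingers":-1},
  {"rz":1.0,"fingers":-1},
  {"dx":-1,"dy":0.125,"fingers":-1},
  {"dx":-1,"dy":0.125,"fingers":-1},
  {"dx":-1,"dy":0.125,"fingers":-1},
  {"dx":-1,"dy":0.125,"fingers":-1},
  {"dx":-1,"dy":0.125,"fingers":-1},
  {"dx":-1,"dy":0.125,"fingers":-1},
  {"dx":-1,"dy":0.125,"fingers":-1},
])

```text
validation failed for argument at $.pl...
```

>>> carry_out([
  {"fingers":-1,"dx":0,"dy":0,"dz":0,"rx":0,"ry":0,"rz":0.98},
])

```text
time_s: 0.22
tool_pos: [0.2825, 0.585, 0.2218]
tool_rot: [-179.9, 0.0, 144.2]
force: [-0.4, 0.6, 0.6]
grip_width: 0.0873
```

>>> carry_out([
  {"fingers":-1,"dx":0,"dy":0,"dz":0,"rx":0,"ry":0,"rz":0.98},
  {"fingers":-1,"dx":0,"dy":0,"dz":0,"rx":0,"ry":0,"rz":0.98},
  {"fingers":-1,"dx":0,"dy":0,"dz":0,"rx":0,"ry":0,"rz":0.98},
  {"fingers":-1,"dx":0,"dy":0,"dz":0,"rx":0,"ry":0,"rz":0.98},
  {"fingers":-1,"dx":-1,"dy":0.125,"dz":0,"rx":0,"ry":0,"rz":0},
  {"fingers":-1,"dx":-1,"dy":0.125,"dz":0,"rx":0,"ry":0,"rz":0},
  {"fingers":-1,"dx":-1,"dy":0.125,"dz":0,"rx":0,"ry":0,"rz":0},
  {"fingers":-1,"dx":-1,"dy":0.125,"dz":0,"rx":0,"ry":0,"rz":0},
  {"fingers":-1,"dx":-1,"dy":0.125,"dz":0,"rx":0,"ry":0,"rz":0},
  {"fingers":-1,"dx":-1,"dy":0.125,"dz":0,"rx":0,"ry":0,"rz":0},
  {"fingers":-1,"dx":-1,"dy":0.125,"dz":0,"rx":0,"ry":0,"rz":0},
  {"fingers":-1,"dx":-1,"dy":0.125,"dz":0,"rx":0,"ry":0,"rz":0},
])

```text
time_s: 1.72
tool_pos: [0.3747, 0.3605, 0.2222]
tool_rot: [-180.0, 0.0, 105.2]
force: [0.4, 0.2, 0.8]
grip_width: 0.087
```

>>> carry_out([
  {"fingers":-1,"dx":-1,"dy":0.125,"dz":0,"rx":0,"ry":0,"rz":0},
  {"fingers":-1,"dx":-1,"dy":0.125,"dz":0,"rx":0,"ry":0,"rz":0},
  {"fingers":-1,"dx":-1,"dy":0.125,"dz":0,"rx":0,"ry":0,"rz":0},
  {"fingers":-1,"dx":-1,"dy":0.125,"dz":0,"rx":0,"ry":0,"rz":0},
  {"fingers":-1,"dx":-1,"dy":0.125,"dz":0,"rx":0,"ry":0,"rz":0},
  {"fingers":-1,"dx":-1,"dy":0.125,"dz":0,"rx":0,"ry":0,"rz":0},
  {"fingers":-1,"dx":-1,"dy":0.125,"dz":0,"rx":0,"ry":0,"rz":0},
  {"fingers":-1,"dx":-1,"dy":0.125,"dz":0,"rx":0,"ry":0,"rz":0},
  {"fingers":-1,"dx":-1,"dy":0.125,"dz":0,"rx":0,"ry":0,"rz":0},
  {"fingers":-1,"dx":-1,"dy":0.125,"dz":0,"rx":0,"ry":0,"rz":0},
  {"fingers":-1,"dx":0,"dy":0,"dz":0,"rx":0,"ry":0,"rz":0},
  {"fingers":-1,"dx":0,"dy":0,"dz":0,"rx":0,"ry":0,"rz":0},
])

```text
time_s: 3.22
tool_pos: [0.4892, 0.0828, 0.2223]
tool_rot: [-180.0, -0.0, 105.3]
force: [-0.0, 0.6, -0.2]
grip_width: 0.0869
```

```bash
python3 - <<'E'
from h import *
shot('side','side1');shot('top','top1')
o=sensors.get_obs();print(o['tool_pos'],o['tool_rot'],o['force'],o['qpos'])
a=cv2.imread('pics/side1.png')[100:260,220:420];b=cv2.imread('pics/top1.png')[150:310,250:450]
cv2.imwrite('pics/d1.png',np.vstack([cv2.resize(x,(800*3//4,480*1),interpolation=2)[:295*2//1] for x in(a,)]))
cv2.imwrite('pics/d2.png',cv2.resize(b,None,fx=3,fy=3,interpolation=2))
E
```

```text
[0.48912517 0.08329338 0.22237028] [-1.79977712e+02 -2.32413362e-02  1.05343024e+02] [ 0.88056521 -0.44439319 -0.28119916] [-39.58714176  -1.21438477  26.69336829 105.30486404   0.53969977
  75.80399272   2.31151397]
```

View pics/d1.png

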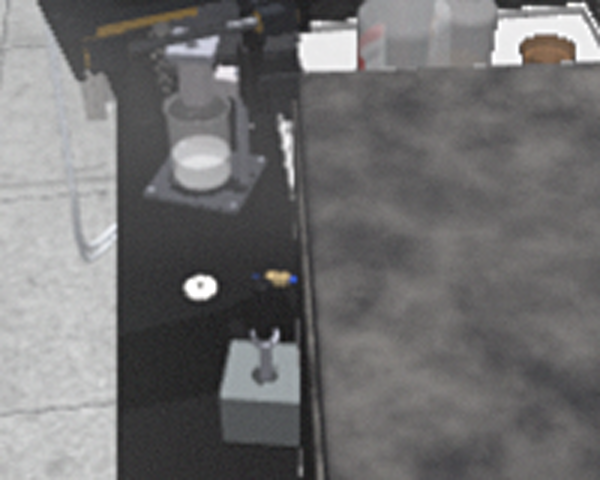

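View pics/d2.png

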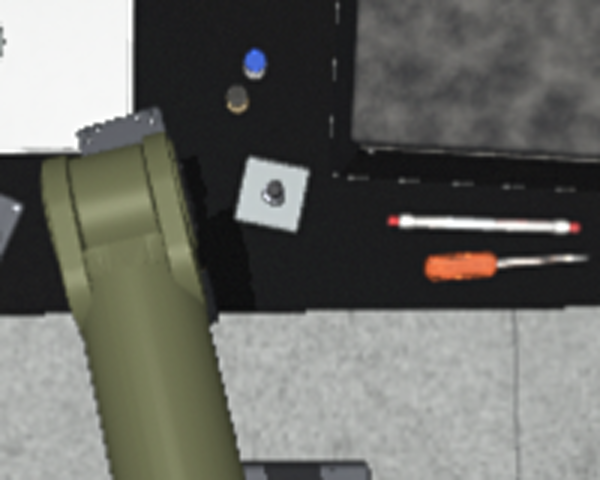

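View pics/side1.png

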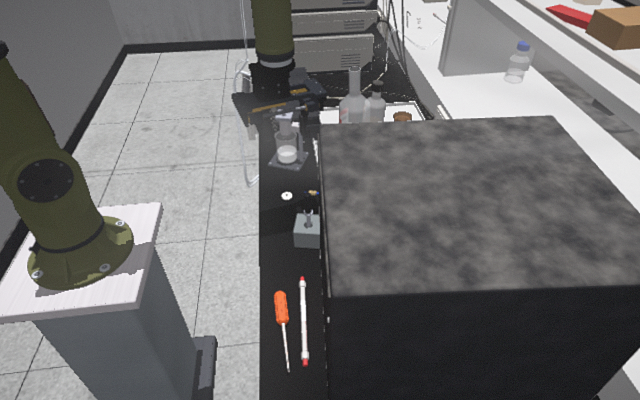

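View pics/top1.png

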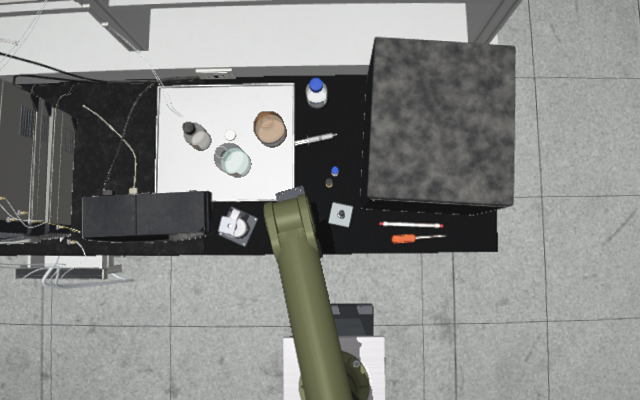

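>>> carry_out([
  {"fingers":-1,"dx":-0.97,"dy":0.1,"dz":0,"rx":0,"ry":0,"rz":0},
  {"fingers":-1,"dx":-0.97,"dy":0.1,"dz":0,"rx":0,"ry":0,"rz":0},
  {"fingers":-1,"dx":-0.97,"dy":0.1,"dz":0,"rx":0,"ry":0,"rz":0},
  {"fingers":-1,"dx":-0.97,"dy":0.1,"dz":0,"rx":0,"ry":0,"rz":0},
  {"fingers":-1,"dx":0,"dy":0,"dz":0,"rx":0,"ry":0,"rz":0},
  {"fingers":-1,"dx":0,"dy":0,"dz":0,"rx":0,"ry":0,"rz":0},
])

```text
time_s: 4.08
tool_pos: [0.5315, -0.0254, 0.2223]
tool_rot: [-180.0, -0.1, 105.3]
force: [0.1, -0.0, -0.9]
grip_width: 0.0868
```

```bash
python3 - <<'E'
from h import *
shot('side','side2')
o=sensors.get_obs();print(o['tool_pos'],o['tool_rot'],o['force'],o['qpos'])
crop('side2',250,110,350,250,4.2,'e1')
E
```

```text
[ 0.53149607 -0.02518954  0.22238824] [-1.79987998e+02 -5.40736577e-02  1.05374906e+02] [-0.06276767 -0.56259304  0.01155547] [-32.3538921    3.83808184  33.96233582 100.99099507  -2.25975154
  75.86199925  17.4770344 ]
```

View pics/e1.png

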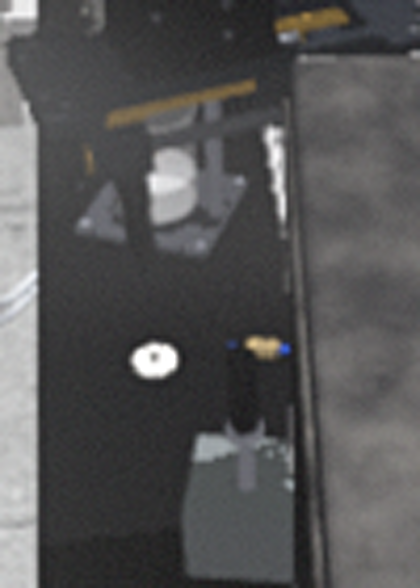

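>>> carry_out([
  {"fingers":-1,"dx":0,"dy":0,"dz":1,"rx":0,"ry":0,"rz":0},
  {"fingers":-1,"dx":0,"dy":0,"dz":1,"rx":0,"ry":0,"rz":0},
  {"fingers":-1,"dx":0,"dy":0,"dz":1,"rx":0,"ry":0,"rz":0},
  {"fingers":-1,"dx":0,"dy":0,"dz":0.6,"rx":0,"ry":0,"rz":0},
  {"fingers":-1,"dx":0,"dy":0,"dz":0.4,"rx":0,"ry":0,"rz":0},
  {"fingers":-1,"dx":0,"dy":0,"dz":0,"rx":0,"ry":0,"rz":0},
  {"fingers":-1,"dx":0,"dy":0,"dz":0,"rx":0,"ry":0,"rz":0},
])

```text
time_s: 5.0
tool_pos: [0.5326, -0.0271, 0.1035]
tool_rot: [179.9, 0.0, 105.2]
force: [0.0, 0.0, -0.3]
grip_width: 0.0874
```

```bash
python3 - <<'E'
from h import *
shot('side','side3')
o=sensors.get_obs();print(o['tool_pos'],o['tool_rot'],o['force'],o['qpos'])
crop('side3',265,140,345,260,5,'e2')
E
```

```text
[ 0.53262459 -0.02710918  0.10359611] [1.79889218e+02 9.49975829e-03 1.05224726e+02] [ 0.23578679 -0.41995214  0.00456158] [-30.7613285   10.38982387  33.97501748 109.19624781  -6.57022428
  62.205357    21.06409805]
```

View pics/e2.png

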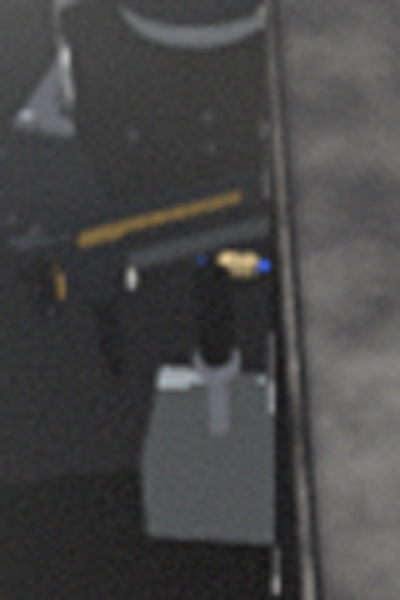

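>>> carry_out([
  {"fingers":1,"dx":0,"dy":0,"dz":0,"rx":0,"ry":0,"rz":0},
  {"fingers":1,"dx":0,"dy":0,"dz":0,"rx":0,"ry":0,"rz":0},
  {"fingers":1,"dx":0,"dy":0,"dz":0,"rx":0,"ry":0,"rz":0},
  {"fingers":1,"dx":0,"dy":0,"dz":0,"rx":0,"ry":0,"rz":0},
  {"fingers":1,"dx":0,"dy":0,"dz":0,"rx":0,"ry":0,"rz":0},
  {"fingers":1,"dx":0,"dy":0,"dz":0,"rx":0,"ry":0,"rz":0},
  {"fingers":1,"dx":0,"dy":0,"dz":0,"rx":0,"ry":0,"rz":0},
  {"fingers":1,"dx":0,"dy":0,"dz":0,"rx":0,"ry":0,"rz":0},
], force=40)

```text
time_s: 6.05
tool_pos: [0.5318, -0.0271, 0.1026]
tool_rot: [180.0, -0.0, 105.2]
force: [1.1, -0.2, -1.1]
grip_width: 0.0153
```

```bash
python3 - <<'E'
from h import *
shot('side','side4')
o=sensors.get_obs();print(o['tool_pos'],o['tool_rot'],o['force'],o['wrist_torque'],o['grip_width'])
crop('side4',265,140,345,260,5,'e3')
E
```

```text
[ 0.53185163 -0.02707904  0.10257768] [ 1.79986466e+02 -5.93055604e-04  1.05228748e+02] [ 0.13892001 -0.22668059 -0.46558424] [-0.07074324 -0.02800374  0.05404003] 0.014988118368938355
```

View pics/e3.png

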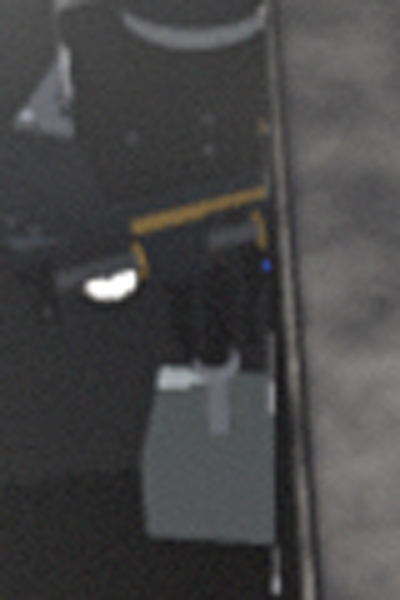

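>>> carry_out([
  {"fingers":1,"dx":0,"dy":0,"dz":-0.5,"rx":0,"ry":0,"rz":0},
  {"fingers":1,"dx":0,"dy":0,"dz":-1,"rx":0,"ry":0,"rz":0},
  {"fingers":1,"dx":0,"dy":0,"dz":-1,"rx":0,"ry":0,"rz":0},
  {"fingers":1,"dx":0,"dy":0,"dz":-1,"rx":0,"ry":0,"rz":0},
  {"fingers":1,"dx":0,"dy":0,"dz":-1,"rx":0,"ry":0,"rz":0},
  {"fingers":1,"dx":0,"dy":0,"dz":-1,"rx":0,"ry":0,"rz":0},
  {"fingers":1,"dx":0,"dy":0,"dz":-0.4,"rx":0,"ry":0,"rz":0},
  {"fingers":1,"dx":0,"dy":0,"dz":0,"rx":0,"ry":0,"rz":0},
])

```text
time_s: 7.1
tool_pos: [0.532, -0.0272, 0.2802]
tool_rot: [179.9, 0.0, 105.2]
force: [-0.0, -0.6, -0.4]
grip_width: 0.0146
```

>>> carry_out([
  {"fingers":1,"dx":0.5,"dy":0.08,"dz":0,"rx":0,"ry":0,"rz":0},
  {"fingers":1,"dx":0.9,"dy":0.16,"dz":0,"rx":0,"ry":0,"rz":0},
  {"fingers":1,"dx":1,"dy":0.16,"dz":0,"rx":0,"ry":0,"rz":0},
  {"fingers":1,"dx":1,"dy":0.16,"dz":0,"rx":0,"ry":0,"rz":0},
  {"fingers":1,"dx":1,"dy":0.16,"dz":0,"rx":0,"ry":0,"rz":0},
  {"fingers":1,"dx":1,"dy":0.16,"dz":0,"rx":0,"ry":0,"rz":0},
  {"fingers":1,"dx":1,"dy":0.16,"dz":0,"rx":0,"ry":0,"rz":0},
  {"fingers":1,"dx":1,"dy":0.16,"dz":0,"rx":0,"ry":0,"rz":0},
  {"fingers":1,"dx":0.9,"dy":0.16,"dz":0,"rx":0,"ry":0,"rz":0},
  {"fingers":1,"dx":0.5,"dy":0.08,"dz":0,"rx":0,"ry":0,"rz":0},
  {"fingers":1,"dx":0,"dy":0,"dz":0,"rx":0,"ry":0,"rz":0},
  {"fingers":1,"dx":0,"dy":0,"dz":0,"rx":0,"ry":0,"rz":0},
])

```text
time_s: 8.6
tool_pos: [0.5043, 0.2375, 0.2794]
tool_rot: [-180.0, 0.1, 105.1]
force: [-0.9, -0.6, -2.1]
grip_width: 0.0151
```

```bash
python3 - <<'E'
from h import *
shot('side','side5');shot('top','top5')
o=sensors.get_obs();print(o['time_s'],o['tool_pos'],o['tool_rot'],o['force'],o['wrist_torque'],o['grip_width'])
crop('side5',250,70,330,180,5,'f1');crop('top5',200,190,280,255,6,'f2')
E
```

```text
8.7 [0.50452395 0.23745911 0.27966051] [1.79990973e+02 1.91804250e-02 1.05100535e+02] [ 0.33214057 -0.09019585 -2.15700747] [-0.08696924  0.0058317   0.05308552] 0.015523720177429305
```

View pics/f1.png

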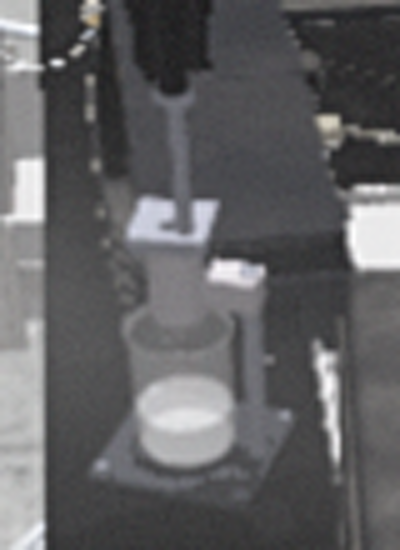

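View pics/f2.png

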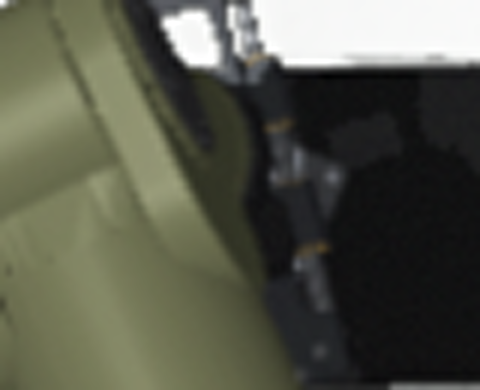

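```bash
python3 - <<'E'
from h import *
s=load('side5'); p=np.array([.5045,.2375])
for z in(.187,.262,.267): 
    uv=proj(s,[*p,z])[0]; print(z,uv,(uv+.5-[250,70])*5-.5)
def S(x,y): return ((x+.5)/5-.5+250,(y+.5)/5-.5+70)
print('tip seen', onz(s,S(184,230),.187)*1000, onz(s,S(172,97),.2645)*1000)
E
```

```text
0.187 [285.97489616 115.2181215 ] [181.87448082 228.09060752]
0.262 [283.89465559  88.6776441 ] [171.47327797  95.38822048]
0.267 [283.7483228   86.81513939] [170.74161399  86.07569694]
tip seen [505.49720179 235.43487824 187.        ] [504.61061072 230.8622855  264.5       ]
```

```bash
python3 - <<'E'
from h import *
crop('side5',270,80,302,122,14,'f3')
crop('side0',270,105,302,122,20,'f4')
E
```

```text
(no output)
```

View pics/f3.png

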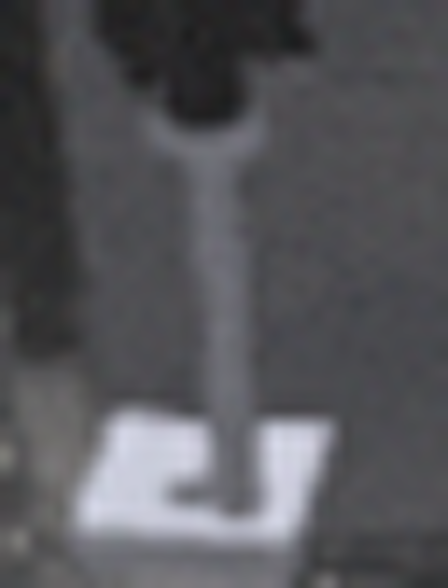

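View pics/f4.png

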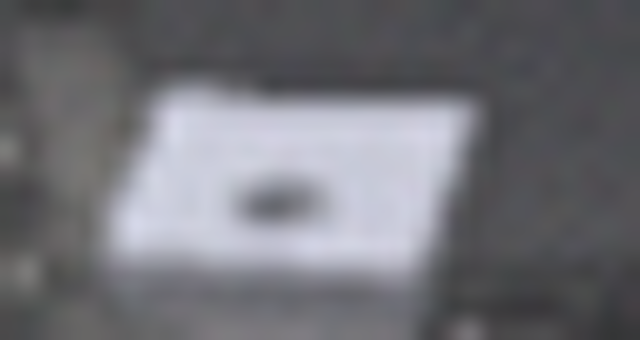

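```bash
python3 - <<'E'
from h import *
s=load('side5')
a=onz(s,(283.6,114.6),.158)*1000; b=onz(s,(286.4,115.3),.187)*1000; print(a,b, a-b+[504.5,237.5,0])
for p in [(110,100),(222,105),(210,170),(95,160)]: pass
S=lambda x,y:((x+.5)/20-.5+270,(y+.5)/20-.5+105)
c=[onz(s,S(*q),.158)*1000 for q in((152,90),(480,98),(425,268),(105,262))]; print(np.round(c,1),np.mean(c,0))
E
```

```text
[498.84000619 291.14372476 158.        ] [505.57864823 236.94272146 187.        ] [497.76135796 291.7010033  -29.        ]
[[482.3 323.7 158. ]
 [527.8 315.5 158. ]
 [517.3 271.1 158. ]
 [474.2 278.4 158. ]] [500.41223479 297.16992739 158.        ]
```

>>> carry_out([
  {"fingers":1,"dx":0.6,"dy":0.09,"dz":0,"rx":0,"ry":0,"rz":0},
  {"fingers":1,"dx":0.8,"dy":0.12,"dz":0,"rx":0,"ry":0,"rz":0},
  {"fingers":1,"dx":0.43,"dy":0.06,"dz":0,"rx":0,"ry":0,"rz":0},
  {"fingers":1,"dx":0,"dy":0,"dz":0.4,"rx":0,"ry":0,"rz":0},
  {"fingers":1,"dx":0,"dy":0,"dz":0.36,"rx":0,"ry":0,"rz":0},
  {"fingers":1,"dx":0,"dy":0,"dz":0,"rx":0,"ry":0,"rz":0},
  {"fingers":1,"dx":0,"dy":0,"dz":0,"rx":0,"ry":0,"rz":0},
])

```text
time_s: 9.57
tool_pos: [0.4978, 0.2934, 0.2569]
tool_rot: [180.0, -0.0, 105.2]
force: [0.8, -0.5, -0.8]
grip_width: 0.0151
```

```bash
python3 - <<'E'
from h import *
s=shot('side','side6')
o=sensors.get_obs();print(o['time_s'],o['tool_pos'],o['tool_rot'],o['force'],o['wrist_torque'],o['grip_width'])
uv=proj(s,[*o['tool_pos'][:2],o['tool_pos'][2]-.0926])[0]; print(uv,(uv+.5-[270,80])*14-.5)
crop('side6',270,80,302,122,14,'g1')
E
```

```text
9.625 [0.49785371 0.29363621 0.25714094] [ 1.79962740e+02 -1.08645619e-02  1.05179924e+02] [ 0.86022982  0.08290957 -0.17578254] [-0.04440268 -0.02352209 -0.03740157] 0.0150971896650466
[283.02174399 112.05480815] [188.8044158  455.26731407]
```

View pics/g1.png

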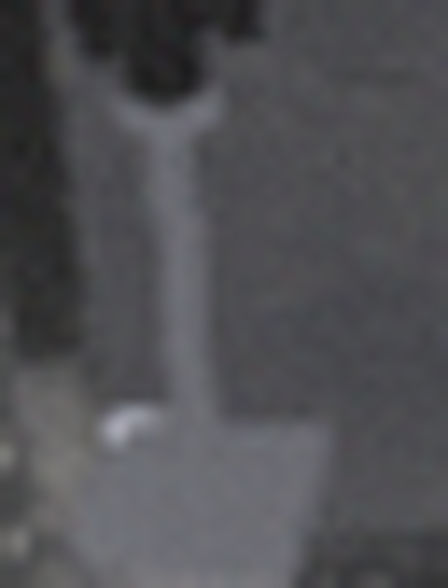

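```bash
python3 - <<'E'
from h import *
ims=[load('side6')['color'].astype(float)]
for i in range(3): ims.append(imaging.read_camera('side')['color'].astype(float))
im=np.mean(ims,0)[95:125,270:300]
print(im.min(),im.max())
im=np.clip((im-60)*255/80,0,255).astype(np.uint8)[:,:,::-1]
cv2.imwrite('pics/g2.png',cv2.resize(im,None,fx=18,fy=18,interpolation=2))
E
```

```text
42.25 245.5
```

View pics/g2.png

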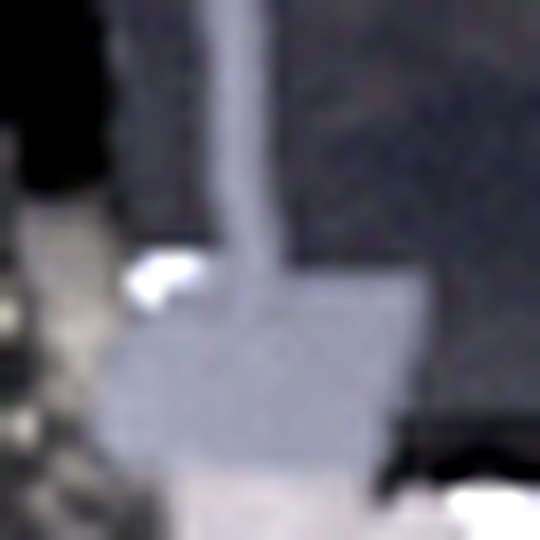

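>>> carry_out([
  {"fingers":1,"dx":-0.04,"dy":-0.02,"dz":0.1,"rx":0,"ry":0,"rz":0},
  {"fingers":1,"dx":0,"dy":0,"dz":0.1,"rx":0,"ry":0,"rz":0},
  {"fingers":1,"dx":0,"dy":0,"dz":0.05,"rx":0,"ry":0,"rz":0},
  {"fingers":1,"dx":0,"dy":0,"dz":0,"rx":0,"ry":0,"rz":0},
])

```text
time_s: 10.28
tool_pos: [0.4973, 0.2927, 0.2498]
tool_rot: [180.0, -0.0, 105.2]
force: [-1.1, -1.0, 2.8]
grip_width: 0.0149
```

```bash
python3 - <<'E'
from h import *
o=sensors.get_obs();print(o['time_s'],o['tool_pos'],o['force'],o['wrist_torque'],o['grip_width'])
E
```

```text
10.275 [0.4973437  0.29273351 0.24982638] [-1.06799514 -0.99932184  2.77640473] [-0.27126149  0.21881913  0.02437932] 0.014891375914888138
```

>>> carry_out([
  {"fingers":1,"dx":-0.02,"dy":-0.033,"dz":0,"rx":0,"ry":0,"rz":0},
  {"fingers":1,"dx":0,"dy":0,"dz":0.04,"rx":0,"ry":0,"rz":0},
  {"fingers":1,"dx":0,"dy":0,"dz":0,"rx":0,"ry":0,"rz":0},
])

```text
time_s: 10.65
tool_pos: [0.497, 0.2924, 0.2491]
tool_rot: [179.9, -0.1, 105.2]
force: [-0.4, -0.1, 5.2]
grip_width: 0.0152
```

```bash
python3 - <<'E'
from h import *
o=sensors.get_obs();print(o['time_s'],o['tool_pos'],o['force'],o['wrist_torque'],o['grip_width'])
E
```

```text
10.65 [0.49699694 0.29238535 0.2491377 ] [-0.41959459 -0.14235487  5.1704155 ] [ 0.01426395 -0.05421066  0.04966067] 0.015152887240145282
```

>>> carry_out([
  {"fingers":1,"dx":-0.02,"dy":-0.033,"dz":0,"rx":0,"ry":0,"rz":0},
  {"fingers":1,"dx":0,"dy":0,"dz":0,"rx":0,"ry":0,"rz":0},
  {"fingers":1,"dx":0,"dy":0,"dz":0,"rx":0,"ry":0,"rz":0},
])

```text
time_s: 11.02
tool_pos: [0.4966, 0.2919, 0.2491]
tool_rot: [179.8, -0.1, 105.2]
force: [1.5, 1.6, 5.9]
grip_width: 0.0151
```

```bash
cat > ob.py <<'E'
from h import *
o=sensors.get_obs();print(o['time_s'],(o['tool_pos']*1000).round(2),o['tool_rot'].round(2),o['force'].round(2),o['wrist_torque'].round(3),o['grip_width'].round(4))
E
python3 ob.py
```

```text
Traceback (most recent call last):
  File "ob.py", line 2, in <module>
    o=sensors.get_obs();print(o['time_s'],(o['tool_pos']*1000).round(2),o['tool_rot'].round(2),o['force'].round(2),o['wrist_torque'].round(3),o['grip_width'].round(4))
                                                                                                                                              ^^^^^^^^^^^^^^^^^^^^^
AttributeError: 'float' object has no attribute 'round'
```

>>> carry_out([
  {"fingers":1,"dx":0,"dy":0,"dz":-0.13,"rx":0,"ry":0,"rz":0},
  {"fingers":1,"dx":0,"dy":0,"dz":0,"rx":0,"ry":0,"rz":0},
  {"fingers":1,"dx":0,"dy":0,"dz":0,"rx":0,"ry":0,"rz":0},
])

```text
time_s: 11.4
tool_pos: [0.4949, 0.2905, 0.2508]
tool_rot: [-179.9, 0.1, 105.2]
force: [-0.0, 0.2, -1.2]
grip_width: 0.0147
```

```bash
cat > ob.py <<'E'
from h import *
o=sensors.get_obs();print(round(o['time_s'],2),(o['tool_pos']*1000).round(2),o['tool_rot'].round(2),o['force'].round(2),o['wrist_torque'].round(3),round(o['grip_width'],4))
E
python3 ob.py
```

```text
11.4 [494.91 290.52 250.83] [-1.7986e+02  6.0000e-02  1.0522e+02] [-0.    0.22 -1.17] [-0.085  0.075  0.036] 0.0147
```

>>> carry_out([
  {"fingers":1,"dx":0,"dy":0,"dz":0.1,"rx":0,"ry":0,"rz":0},
  {"fingers":1,"dx":0,"dy":0,"dz":0.03,"rx":0,"ry":0,"rz":0},
  {"fingers":1,"dx":0,"dy":0,"dz":0,"rx":0,"ry":0,"rz":0},
  {"fingers":1,"dx":0,"dy":0,"dz":0,"rx":0,"ry":0,"rz":0},
])

```text
time_s: 11.9
tool_pos: [0.4954, 0.2909, 0.2492]
tool_rot: [-180.0, -0.0, 105.2]
force: [-2.4, -1.4, 6.1]
grip_width: 0.0147
```

```bash
python3 ob.py
```

```text
11.9 [495.43 290.87 249.16] [-1.8000e+02 -2.0000e-02  1.0523e+02] [-2.38 -1.41  6.06] [-0.491  0.649 -0.009] 0.0147
```

>>> carry_out([
  {"fingers":1,"dx":0,"dy":0,"dz":-0.13,"rx":0,"ry":0,"rz":0},
  {"fingers":1,"dx":0.122,"dy":0.123,"dz":-0.02,"rx":0,"ry":0,"rz":0},
  {"fingers":1,"dx":0,"dy":0,"dz":0,"rx":0,"ry":0,"rz":0},
])

```text
time_s: 12.28
tool_pos: [0.4982, 0.2961, 0.252]
tool_rot: [-180.0, 0.0, 105.3]
force: [-0.6, -0.1, -1.4]
grip_width: 0.015
```

>>> carry_out([
  {"fingers":1,"dx":0,"dy":0,"dz":0.1,"rx":0,"ry":0,"rz":0},
  {"fingers":1,"dx":0,"dy":0,"dz":0.05,"rx":0,"ry":0,"rz":0},
  {"fingers":1,"dx":0,"dy":0,"dz":0,"rx":0,"ry":0,"rz":0},
])

```text
time_s: 12.65
tool_pos: [0.498, 0.2955, 0.2477]
tool_rot: [-180.0, 0.0, 105.2]
force: [0.3, 0.6, -1.9]
grip_width: 0.0151
```

```bash
python3 ob.py
```

```text
12.65 [498.01 295.49 247.7 ] [-1.7997e+02  1.0000e-02  1.0523e+02] [ 0.34  0.59 -1.91] [ 0.026  0.098 -0.038] 0.0151
```

Dropped into the hole with no force. I'll press down gently.

>>> carry_out([
  {"fingers":1,"dx":0,"dy":0,"dz":0.1,"rx":0,"ry":0,"rz":0},
  {"fingers":1,"dx":0,"dy":0,"dz":0.1,"rx":0,"ry":0,"rz":0},
  {"fingers":1,"dx":0,"dy":0,"dz":0,"rx":0,"ry":0,"rz":0},
])

```text
time_s: 13.02
tool_pos: [0.4981, 0.2955, 0.2417]
tool_rot: [-180.0, 0.0, 105.2]
force: [-0.5, 0.7, -0.5]
grip_width: 0.0149
```

```bash
python3 ob.py
```

```text
13.03 [498.09 295.51 241.7 ] [-1.7998e+02  1.0000e-02  1.0523e+02] [-0.46  0.72 -0.52] [0.018 0.182 0.004] 0.0149
```

>>> carry_out([
  {"fingers":1,"dx":0,"dy":0,"dz":0.1,"rx":0,"ry":0,"rz":0},
  {"fingers":1,"dx":0,"dy":0,"dz":0.1,"rx":0,"ry":0,"rz":0},
  {"fingers":1,"dx":0,"dy":0,"dz":0.1,"rx":0,"ry":0,"rz":0},
  {"fingers":1,"dx":0,"dy":0,"dz":0,"rx":0,"ry":0,"rz":0},
])

```text
time_s: 13.52
tool_pos: [0.4981, 0.2955, 0.2327]
tool_rot: [-180.0, 0.0, 105.2]
force: [-0.5, 0.3, -1.5]
grip_width: 0.0152
```

```bash
python3 ob.py
```

```text
13.53 [498.13 295.55 232.72] [-1.7998e+02  1.0000e-02  1.0523e+02] [-0.52  0.3  -1.5 ] [ 0.077  0.207 -0.022] 0.0152
```

>>> carry_out([
  {"fingers":1,"dx":0,"dy":0,"dz":0.08,"rx":0,"ry":0,"rz":0},
  {"fingers":1,"dx":0,"dy":0,"dz":0.08,"rx":0,"ry":0,"rz":0},
  {"fingers":1,"dx":0,"dy":0,"dz":0.08,"rx":0,"ry":0,"rz":0},
  {"fingers":1,"dx":0,"dy":0,"dz":0,"rx":0,"ry":0,"rz":0},
])

```text
time_s: 14.02
tool_pos: [0.4985, 0.2958, 0.2281]
tool_rot: [179.9, -0.1, 105.2]
force: [-3.2, -0.9, 8.5]
grip_width: 0.0146
```

>>> carry_out([
  {"fingers":1,"dx":0,"dy":0,"dz":0.08,"rx":0,"ry":0,"rz":0},
  {"fingers":1,"dx":0,"dy":0,"dz":0.08,"rx":0,"ry":0,"rz":0},
  {"fingers":1,"dx":0,"dy":0,"dz":0,"rx":0,"ry":0,"rz":0},
])

```text
time_s: 14.4
tool_pos: [0.4985, 0.2958, 0.2234]
tool_rot: [179.9, -0.1, 105.2]
force: [-2.4, -0.3, 8.3]
grip_width: 0.0149
```

>>> carry_out([
  {"fingers":1,"dx":0,"dy":0,"dz":0.08,"rx":0,"ry":0,"rz":0},
  {"fingers":1,"dx":0,"dy":0,"dz":0.08,"rx":0,"ry":0,"rz":0},
  {"fingers":1,"dx":0,"dy":0,"dz":0.08,"rx":0,"ry":0,"rz":0},
  {"fingers":1,"dx":0,"dy":0,"dz":0.08,"rx":0,"ry":0,"rz":0},
  {"fingers":1,"dx":0,"dy":0,"dz":0,"rx":0,"ry":0,"rz":0},
])

```text
time_s: 15.02
tool_pos: [0.4985, 0.2959, 0.2139]
tool_rot: [179.9, -0.1, 105.2]
force: [-3.7, -0.1, 8.9]
grip_width: 0.015
```

>>> carry_out([
  {"fingers":1,"dx":0,"dy":0,"dz":0.08,"rx":0,"ry":0,"rz":0},
  {"fingers":1,"dx":0,"dy":0,"dz":0.08,"rx":0,"ry":0,"rz":0},
  {"fingers":1,"dx":0,"dy":0,"dz":0.08,"rx":0,"ry":0,"rz":0},
  {"fingers":1,"dx":0,"dy":0,"dz":0,"rx":0,"ry":0,"rz":0},
])

```text
time_s: 15.52
tool_pos: [0.4985, 0.2959, 0.2065]
tool_rot: [179.9, -0.1, 105.2]
force: [-3.5, -0.7, 8.6]
grip_width: 0.0154
```

```bash
python3 ob.py; python3 - <<'E'
from h import *
shot('side','side7'); crop('side7',250,70,330,180,5,'i1')
E
```

```text
15.53 [498.45 295.9  206.51] [ 1.7991e+02 -7.0000e-02  1.0524e+02] [-3.48 -0.69  8.65] [-0.38   0.998  0.026] 0.0154
```

View pics/i1.png

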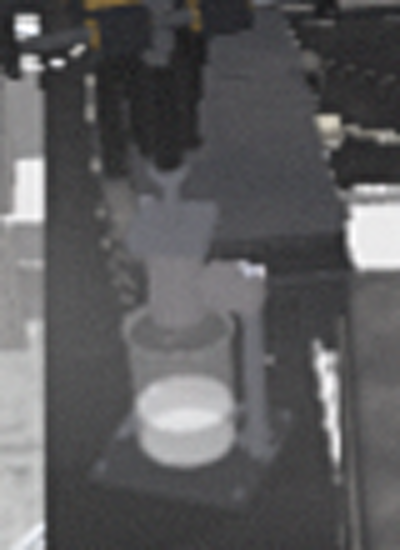

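>>> carry_out([
  {"fingers":1,"dx":0,"dy":0,"dz":0.08,"rx":0,"ry":0,"rz":0},
  {"fingers":1,"dx":0,"dy":0,"dz":0.08,"rx":0,"ry":0,"rz":0},
  {"fingers":1,"dx":0,"dy":0,"dz":0.08,"rx":0,"ry":0,"rz":0},
  {"fingers":1,"dx":0,"dy":0,"dz":0.08,"rx":0,"ry":0,"rz":0},
  {"fingers":1,"dx":0,"dy":0,"dz":0,"rx":0,"ry":0,"rz":0},
])

```text
time_s: 16.2
tool_pos: [0.4983, 0.2957, 0.1965]
tool_rot: [179.9, -0.0, 105.2]
force: [-3.2, -0.5, 7.3]
grip_width: 0.0149
```

>>> carry_out([
  {"fingers":1,"dx":0,"dy":0,"dz":0.07,"rx":0,"ry":0,"rz":0},
  {"fingers":1,"dx":0,"dy":0,"dz":0.07,"rx":0,"ry":0,"rz":0},
  {"fingers":1,"dx":0,"dy":0,"dz":0.07,"rx":0,"ry":0,"rz":0},
  {"fingers":1,"dx":0,"dy":0,"dz":0,"rx":0,"ry":0,"rz":0},
])

```text
time_s: 16.7
tool_pos: [0.4981, 0.2956, 0.1878]
tool_rot: [-180.0, 0.0, 105.2]
force: [-0.4, 0.4, -1.8]
grip_width: 0.0154
```

```bash
python3 ob.py; python3 - <<'E'
from h import *
shot('side','side8'); crop('side8',250,70,330,180,5,'i2')
E
```

```text
16.7 [498.14 295.56 187.81] [-1.7998e+02  1.0000e-02  1.0523e+02] [-0.4   0.35 -1.78] [ 0.131  0.229 -0.048] 0.0154
```

View pics/i2.png

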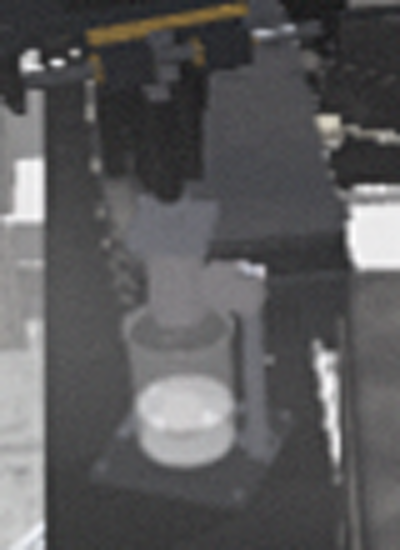

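Force dropped to zero at tip z≈95 mm, so the plug has dropped. Next I'll withdraw the rod.

>>> carry_out([
  {"fingers":1,"dx":0,"dy":0,"dz":-0.3,"rx":0,"ry":0,"rz":0},
  {"fingers":1,"dx":0,"dy":0,"dz":-0.5,"rx":0,"ry":0,"rz":0},
  {"fingers":1,"dx":0,"dy":0,"dz":-0.5,"rx":0,"ry":0,"rz":0},
  {"fingers":1,"dx":0,"dy":0,"dz":-0.5,"rx":0,"ry":0,"rz":0},
  {"fingers":1,"dx":0,"dy":0,"dz":-0.5,"rx":0,"ry":0,"rz":0},
  {"fingers":1,"dx":0,"dy":0,"dz":-0.5,"rx":0,"ry":0,"rz":0},
  {"fingers":1,"dx":0,"dy":0,"dz":-0.4,"rx":0,"ry":0,"rz":0},
  {"fingers":1,"dx":0,"dy":0,"dz":0,"rx":0,"ry":0,"rz":0},
])

```text
time_s: 17.75
tool_pos: [0.4989, 0.2958, 0.2857]
tool_rot: [179.9, -0.0, 105.2]
force: [-0.2, 0.9, -1.4]
grip_width: 0.015
```

```bash
python3 ob.py
```

```text
17.75 [498.88 295.79 285.69] [ 1.7987e+02 -4.0000e-02  1.0522e+02] [-0.18  0.89 -1.39] [-0.068 -0.006  0.035] 0.015
```

>>> carry_out([
  {"fingers":1,"dx":-0.5,"dy":-0.08,"dz":0,"rx":0,"ry":0,"rz":0},
  {"fingers":1,"dx":-0.9,"dy":-0.15,"dz":0,"rx":0,"ry":0,"rz":0},
  {"fingers":1,"dx":-1,"dy":-0.17,"dz":0,"rx":0,"ry":0,"rz":0},
  {"fingers":1,"dx":-1,"dy":-0.17,"dz":0,"rx":0,"ry":0,"rz":0},
  {"fingers":1,"dx":-1,"dy":-0.17,"dz":0,"rx":0,"ry":0,"rz":0},
  {"fingers":1,"dx":-1,"dy":-0.17,"dz":0,"rx":0,"ry":0,"rz":0},
  {"fingers":1,"dx":-1,"dy":-0.17,"dz":0,"rx":0,"ry":0,"rz":0},
  {"fingers":1,"dx":-1,"dy":-0.17,"dz":0,"rx":0,"ry":0,"rz":0},
  {"fingers":1,"dx":-1,"dy":-0.17,"dz":0,"rx":0,"ry":0,"rz":0},
  {"fingers":1,"dx":-1,"dy":-0.16,"dz":0,"rx":0,"ry":0,"rz":0},
  {"fingers":1,"dx":-0.9,"dy":-0.14,"dz":0,"rx":0,"ry":0,"rz":0},
  {"fingers":1,"dx":-0.37,"dy":-0.05,"dz":0,"rx":0,"ry":0,"rz":0},
])

```text
time_s: 19.25
tool_pos: [0.5303, -0.0302, 0.2839]
tool_rot: [-179.9, 0.0, 105.0]
force: [-0.2, -0.5, -0.6]
grip_width: 0.0153
```

>>> carry_out([
  {"fingers":1,"dx":0,"dy":0,"dz":0,"rx":0,"ry":0,"rz":0},
  {"fingers":1,"dx":0,"dy":0,"dz":0,"rx":0,"ry":0,"rz":0},
])

```text
time_s: 19.5
tool_pos: [0.5309, -0.0258, 0.2841]
tool_rot: [-180.0, -0.0, 105.3]
force: [0.3, -0.2, -1.6]
grip_width: 0.015
```

```bash
python3 ob.py; python3 - <<'E'
from h import *
s=shot('side','side9');shot('top','top9'); crop('top9',200,190,280,255,9,'j1'); crop('side9',250,90,350,260,3.5,'j2');crop('side9',262,95,322,175,7,'j3')
E
```

```text
19.5 [530.92 -25.82 284.11] [-1.7998e+02 -4.0000e-02  1.0533e+02] [ 0.31 -0.18 -1.62] [-0.084  0.034 -0.019] 0.015
```

View pics/j1.png

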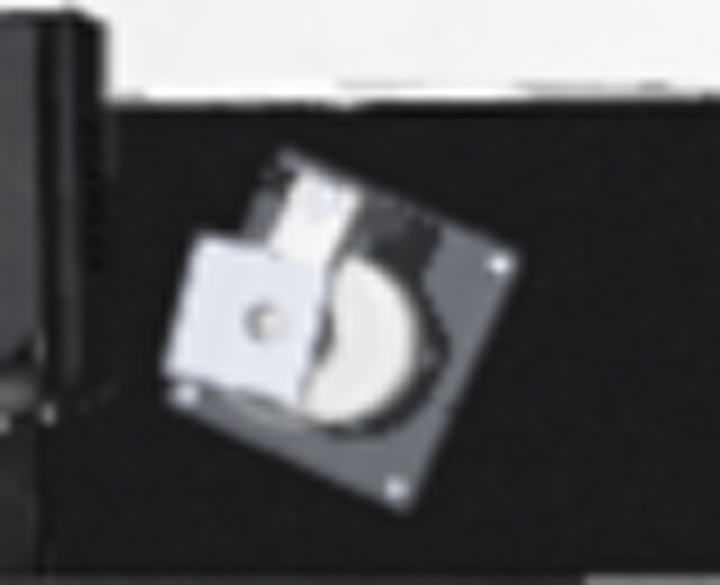

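View pics/j2.png

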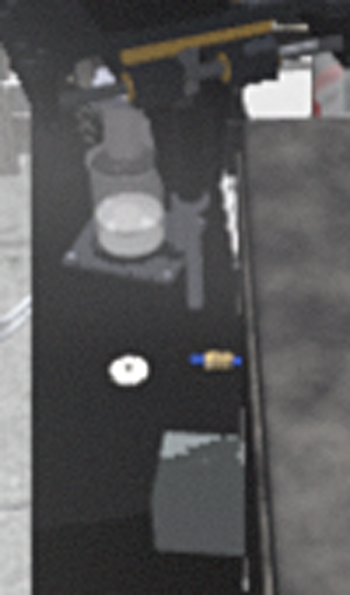

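View pics/j3.png

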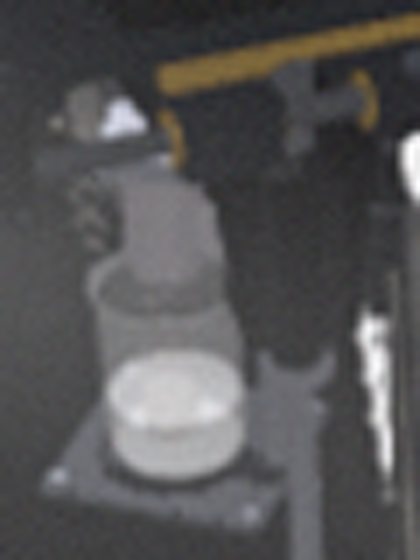

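>>> carry_out([
  {"fingers":1,"dx":-0.05,"dy":0.02,"dz":0.5,"rx":0,"ry":0,"rz":0},
  {"fingers":1,"dx":0,"dy":0,"dz":1,"rx":0,"ry":0,"rz":0},
  {"fingers":1,"dx":0,"dy":0,"dz":1,"rx":0,"ry":0,"rz":0},
  {"fingers":1,"dx":0,"dy":0,"dz":1,"rx":0,"ry":0,"rz":0},
  {"fingers":1,"dx":0,"dy":0,"dz":0.6,"rx":0,"ry":0,"rz":0},
  {"fingers":1,"dx":0,"dy":0,"dz":0,"rx":0,"ry":0,"rz":0},
  {"fingers":1,"dx":0,"dy":0,"dz":0,"rx":0,"ry":0,"rz":0},
])

```text
time_s: 20.48
tool_pos: [0.5328, -0.0285, 0.1623]
tool_rot: [179.9, 0.0, 105.2]
force: [0.4, 0.1, -0.8]
grip_width: 0.015
```

```bash
python3 ob.py; python3 - <<'E'
from h import *
s=shot('side','side10'); crop('side10',265,150,345,260,5,'k1')
E
```

```text
20.48 [532.85 -28.51 162.32] [1.7990e+02 2.0000e-02 1.0523e+02] [ 0.43  0.09 -0.77] [-0.072  0.037 -0.038] 0.015
```

View pics/k1.png

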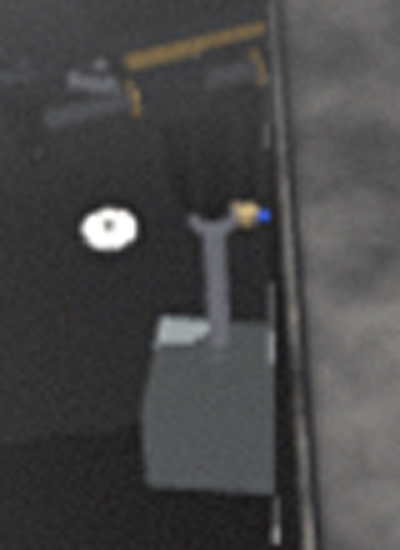

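>>> carry_out([
  {"fingers":1,"dx":0.05,"dy":-0.017,"dz":0.2,"rx":0,"ry":0,"rz":0},
  {"fingers":1,"dx":0,"dy":0,"dz":0.2,"rx":0,"ry":0,"rz":0},
  {"fingers":1,"dx":0,"dy":0,"dz":0.2,"rx":0,"ry":0,"rz":0},
  {"fingers":1,"dx":0,"dy":0,"dz":0.2,"rx":0,"ry":0,"rz":0},
  {"fingers":1,"dx":0,"dy":0,"dz":0.1,"rx":0,"ry":0,"rz":0},
  {"fingers":1,"dx":0,"dy":0,"dz":0,"rx":0,"ry":0,"rz":0},
])

```text
time_s: 21.28
tool_pos: [0.5311, -0.0273, 0.1341]
tool_rot: [-180.0, 0.0, 105.2]
force: [0.2, 0.5, -0.4]
grip_width: 0.0149
```

```bash
python3 ob.py
```

```text
21.27 [531.05 -27.26 134.11] [-179.97    0.    105.23] [ 0.21  0.49 -0.36] [-0.098  0.016 -0.005] 0.0149
```

>>> carry_out([
  {"fingers":1,"dx":0,"dy":0,"dz":0.3,"rx":0,"ry":0,"rz":0},
  {"fingers":1,"dx":0,"dy":0,"dz":0.3,"rx":0,"ry":0,"rz":0},
  {"fingers":1,"dx":0,"dy":0,"dz":0.2,"rx":0,"ry":0,"rz":0},
  {"fingers":1,"dx":0,"dy":0,"dz":0.15,"rx":0,"ry":0,"rz":0},
  {"fingers":1,"dx":0,"dy":0,"dz":0.08,"rx":0,"ry":0,"rz":0},
  {"fingers":1,"dx":0,"dy":0,"dz":0.05,"rx":0,"ry":0,"rz":0},
  {"fingers":1,"dx":0,"dy":0,"dz":0,"rx":0,"ry":0,"rz":0},
])

```text
time_s: 22.15
tool_pos: [0.5314, -0.0273, 0.1025]
tool_rot: [180.0, -0.0, 105.2]
force: [-1.8, -0.5, 2.8]
grip_width: 0.0153
```

```bash
python3 ob.py
```

```text
22.15 [531.36 -27.26 102.5 ] [ 1.7998e+02 -1.0000e-02  1.0523e+02] [-1.75 -0.53  2.84] [-0.095  0.502  0.007] 0.0153
```

>>> carry_out([
  {"fingers":0,"dx":0,"dy":0,"dz":-0.02,"rx":0,"ry":0,"rz":0},
  {"fingers":-0.3,"dx":0,"dy":0,"dz":0,"rx":0,"ry":0,"rz":0},
  {"fingers":-1,"dx":0,"dy":0,"dz":0,"rx":0,"ry":0,"rz":0},
  {"fingers":-1,"dx":0,"dy":0,"dz":0,"rx":0,"ry":0,"rz":0},
  {"fingers":-1,"dx":0,"dy":0,"dz":0,"rx":0,"ry":0,"rz":0},
  {"fingers":-1,"dx":0,"dy":0,"dz":0,"rx":0,"ry":0,"rz":0},
  {"fingers":-1,"dx":0,"dy":0,"dz":0,"rx":0,"ry":0,"rz":0},
])

```text
time_s: 23.02
tool_pos: [0.5312, -0.0272, 0.1026]
tool_rot: [180.0, -0.0, 105.2]
force: [0.3, -0.0, 0.6]
grip_width: 0.0772
```

```bash
python3 ob.py;python3 - <<'E'
from h import *
s=shot('side','side11'); crop('side11',265,150,345,260,5,'l1')
E
```

```text
23.02 [531.2  -27.22 102.57] [179.99  -0.   105.23] [ 0.28 -0.05  0.59] [-0.044  0.012  0.035] 0.0772
```

View pics/l1.png

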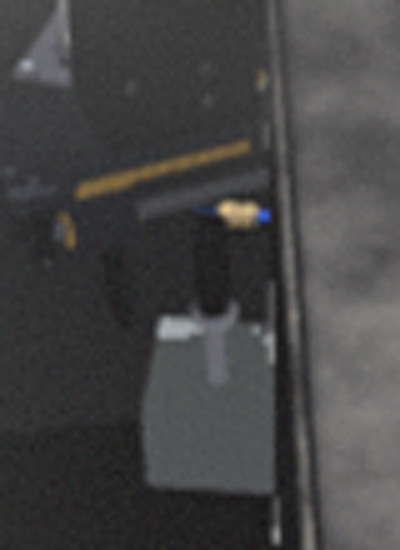

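Rod released and standing in the hole. I'll lift clear and back off.

>>> carry_out([
  {"fingers":-1,"dx":0,"dy":0,"dz":-0.5,"rx":0,"ry":0,"rz":0},
  {"fingers":-1,"dx":0,"dy":0,"dz":-0.8,"rx":0,"ry":0,"rz":0},
  {"fingers":-1,"dx":0,"dy":0,"dz":-1,"rx":0,"ry":0,"rz":0},
  {"fingers":-1,"dx":0,"dy":0,"dz":-1,"rx":0,"ry":0,"rz":0},
  {"fingers":-1,"dx":0,"dy":0,"dz":-1,"rx":0,"ry":0,"rz":0},
  {"fingers":-1,"dx":1,"dy":0,"dz":0,"rx":0,"ry":0,"rz":0},
  {"fingers":-1,"dx":1,"dy":0,"dz":0,"rx":0,"ry":0,"rz":0},
  {"fingers":-1,"dx":1,"dy":0,"dz":0,"rx":0,"ry":0,"rz":0},
  {"fingers":-1,"dx":1,"dy":0,"dz":0,"rx":0,"ry":0,"rz":0},
  {"fingers":-1,"dx":1,"dy":0,"dz":0,"rx":0,"ry":0,"rz":0},
  {"fingers":-1,"dx":0,"dy":0,"dz":0,"rx":0,"ry":0,"rz":0},
  {"fingers":-1,"dx":0,"dy":0,"dz":0,"rx":0,"ry":0,"rz":0},
])

```text
time_s: 24.58
tool_pos: [0.4922, 0.1165, 0.2323]
tool_rot: [179.9, 0.0, 105.2]
force: [0.9, -0.5, 0.2]
grip_width: 0.087
```

```bash
python3 ob.py;python3 - <<'E'
from h import *
s=shot('side','side12'); shot('top','top12'); crop('side12',250,90,350,260,3.5,'m1'); crop('top12',310,160,370,235,8,'m2')
E
```

```text
24.57 [492.22 116.48 232.27] [1.7994e+02 3.0000e-02 1.0517e+02] [ 0.91 -0.55  0.16] [-0.148  0.036 -0.055] 0.087
```

View pics/m1.png

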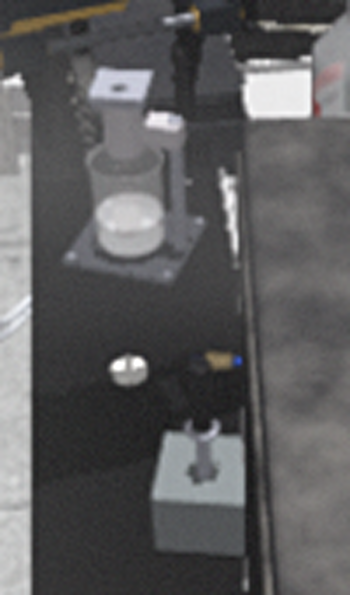

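View pics/m2.png

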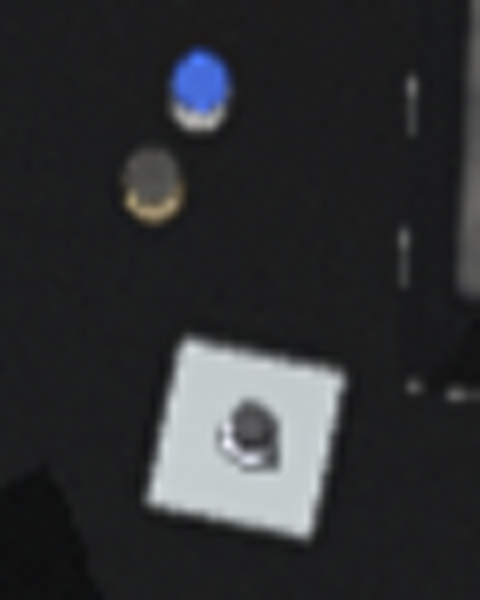

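```bash
python3 - <<'E'
from h import *
a=[cv2.resize(cv2.imread(f'pics/{f}.png')[125:170,268:308],None,fx=10,fy=10,interpolation=2) for f in('side0','side12')]
cv2.imwrite('pics/n1.png',np.hstack(a))
E
```

```text
(no output)
```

View pics/n1.png

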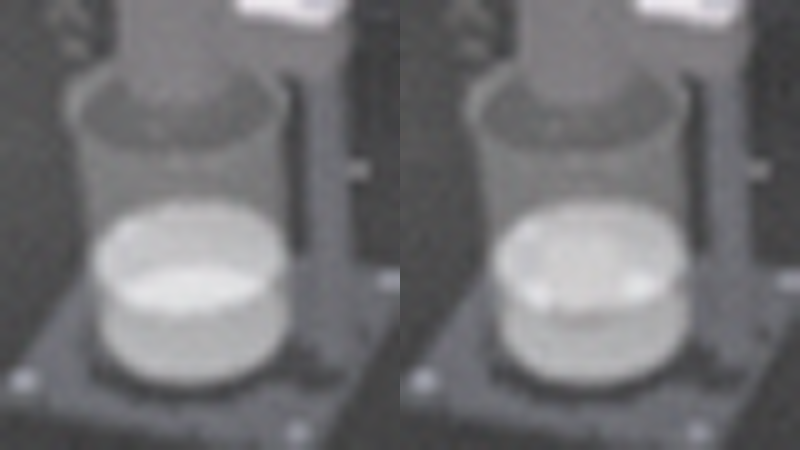

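Comparing start (left) and now (right), the plug sits in the beaker's white liner around (590,260) and the beaker outline hasn't moved. I'm handing in.

```bash
python3 -c "
from cell import ticket; print(ticket.sign_off())"
```

```text
the job is handed in; nothing more can be done
None
```

I pushed the plug out of the tube with the ejector rod and it dropped into the beaker. I then stood the rod back in its rest block and handed the job in at about 24.6 s.

**Finding the hole:** The first few touches, around (0.497, 0.292), landed flat on the plate at up to about 6 N. The rod dropped through at TCP (0.498, 0.2955).

**Pushing the plug:** It moved at about 7–9 N and came free with the tip near z = 95 mm. The highest vertical force I read was about 9 N, but I only read it at the end of each move.

**Last checks:**
- **Rod:** before release it touched the hole floor at TCP z = 102.5 mm, the same height as at pick-up. It stands upright in both final views.
- **Beaker and plug:** the beaker looks unmoved compared with the first side picture. The plug shows in its white liner, though I judged this from the side picture and did not measure its height.
- **Bystanders:** the filter, the union and both vials are where they were in the final pictures. The screwdriver and column were outside those crops, but the arm never went near them.
- **Gripper:** it is open and well clear of everything.

**Disagreement:** the two cameras put the hole about 5 mm apart in y (297.5 mm from the top, 291 mm from the side). The place found by touch lay between them.

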